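# Draw the hot tray out of the reflow oven with the wire hook

### The arm

A 6-joint arm with a two-finger parallel gripper is mounted at the origin on the work surface. World frame = base frame: x ahead of the robot, y to its left, z up, the work surface at z = 0. Lengths are in m, angles in rad, forces in N, time in s.
With the tool pointing down it reaches from about 0.325 to 1 m from the base axis. Payload 5.1 kg.
Tool frame: the origin (TCP) lies between the finger pads; the fingertips stand robot.finger_overhang ahead of it and the grasp point (between the pads) lies 11 mm behind it (robot.finger_overhang is the distance from the TCP to the fingertips, in m); z points along the fingers, x is the direction in which the jaws open and shut, and the axes are right-handed (so a half turn about z gives the same grasp; the last joint's range is limited). The gripper opens to 85 mm and grips with 20 to 120 N. Pads are 22 mm wide; open, the fingers measure 114 mm over their backs; the gripper's body (76 mm by 85 mm) begins 54 mm behind the grasp point. The pads swing forward as they close: fully open they stand 13 mm farther back than shut.
Start: joints at [1.149, 0.124, 1.65, -0, 1.367, -0.083], TCP at [0.216, 0.613, 0.239] pointing down, gripper open.
Joint ranges: [-2.61, 2.61], [-1.02, 2.33], [0.03, 2.71], [-1.35, 4.49], [0.32, 2.68], [-2.91, 2.91]. Speed limits (rad/s): [2.57, 2.57, 3.14, 3.14, 3.14, 3.14].

### API

Orientations are given as a unit quaternion [x, y, z, w].
In Python, from bench import robot gives the robot as it stands.
- The arm moves only by the tool send_rows, never from a script. Its argument "series" is a list of rows, each an object of numbers: "rx", "ry", "rz": the turn, a rotation vector about the tool's x, y, z in degrees; "tx", "ty", "tz": the shift along the tool's x, y, z in cm; "grip": the closure, from 0 (fully open) to 1 (shut). A call has exactly 5 rows; each row shifts and turns the commanded pose from where the row before left it, along the tool's axes as they then stand; what a row does not reach is not made up. A row lasts 1/8 s, in which the tool goes at most 62.5 mm and 10.7 degrees, less where a joint would pass 70% of its speed; a pose out of reach is approached as far as the arm can. A call with a gripper value outside its range is refused whole. The fingers move at their own pace and stop on an object; "newtons" is the grip in N (left out, the last holds). Time passes only in rows, so rows that do not move let the fingers close, or fill a call up. It gives the time, the measured TCP pose, the force and the opening at its end, in the units of the state.
- robot.observe(): the state, without advancing time (a new reading comes with each control period).
- robot.get_image(name): name is "side" or "top"; returns the picture (384x512x3 uint8, blue, green, red); there is no depth.
- robot.camera_params(name): a dict with "K" (3x3 intrinsics, pixels), "R" (3x3) and "t" (3): a world point X has camera coordinates R X + t. Camera axes: x right, y down, z forward; pixel columns grow to the right and rows downward; lengths in m; the calibration is good to about 2 mm. A picture is of the moment at which its call begins. camera_params takes no time and is no camera call.
- robot.close_job(): hands the job in, once; it reports no verdict.
The state is a dict: "t": time; "joints": joint angles; "qd": joint speeds; "effort": joint torques, N m; "tcp_pos": TCP position; "eef_rot": TCP orientation; "contact_force": force on the tool from outside, world axes, zero at the start; "torque": the same for the moment, N m; "opening": finger opening in m.
Only numpy, scipy, OpenCV 4.12 (cv2) and the standard library are available. Lean on these libraries where they do the work, as an engineer would, in place of code of your own. Each camera call takes 0.05 s, during which the arm holds its last target. There are 200 camera calls.

### The job

The reflow oven has just finished and its tray is hot: take the wire hook from the tool rest, drop its bent end into the finger hole of the tray's pull tab and draw the tray out slowly and gently, right up against its stop, without forcing it and with the soldered board still lying flat on it. Do not touch the oven or its tray with the gripper or arm, only with the hook. Then lay the hook back in its own place on the tool rest, and leave the rest of the bench as it is.

Things in the scene. Friction and masses are not known exactly. Their poses are not given: they have to be found in the camera images.
- oven: White sheet-metal benchtop reflow oven, fixed to the bench, 290 mm deep (its x) by 310 mm wide (its y), 168 mm high. Origin: centre of the underside; -x of its frame is the front, where the tray comes out, z is up. Hot: only the hook may touch it. Neither it nor its tray may be loaded with more than 16 N.
- tray_hole (a point): Centre of the finger hole at the top surface of the tray's pull tab; axes parallel to the oven's. The plain steel tab is horizontal, 64 mm wide and 4 mm thick, projects 48 mm from the tray's upright front panel, 85 mm above the bench, and is open below. The round hole is 20 mm across with its centre 29 mm in front of the panel and 19 mm from the tab's outer edge.
- tray (a joint): Slide of the oven's steel tray along the oven's -x, m: 0 = fully in, grows as it is drawn out; starts 0 to 20 mm out. 4 to 6 N of friction; stays where it is left; not to be drawn faster than 0.12 m/s. Its hidden stop is set differently every time, between 90 and 130 mm of travel, and must be felt as a rise of the pull: at 10 N the tray is well against it, above 16 N it is being forced.
- buffer (a joint): Squeeze of the stiff rubber buffer of the tray's stop (inside the oven, out of sight), m: 0 until the tray meets it, then about 0.2 mm per newton of pull above the sliding friction. When the pull is slackened the tray's friction keeps it against the buffer, at about 0.8 mm.
- board: Green circuit board 100 x 80 x 4 mm, 50 g, lying loose on the floor of the tray. Origin: centre of its underside, 18 mm below the level of the tab's top; hidden in the oven at the start.
- hook: Wire hook, 110 g: wooden handle 130 mm long, 18 mm wide, 22 mm high, with a 6 mm steel rod out of its front end whose end is bent straight down. Origin: centre of the handle (close to the centre of mass); x points along the handle to the bent end, z is up. At the start it lies in one of the rest's two places, bent end down, with its origin 51 mm above the bench.
- hook_tip (a point): Lower end of the hook's bent end, at (125, 0, -36) mm in the hook's frame; the upright part is 6 mm thick and runs from the rod, 36 mm above the tip's end, down to it.
- rest: Aluminium tool rest fixed to the bench: base plate 120 mm (its x) by 180 mm (its y), 8 mm thick, with two forked uprights 8 mm thick at x = -40 and +40 mm. They carry two tool places at y = -50 and +50 mm: notches 26 mm wide with their bottoms 40 mm above the bench, prongs rising to 58 mm; the handles lie in them along x, and between the uprights there are 72 mm free for fingers. Origin: centre of the underside, on the bench.
- spatula: Flat steel spatula with a handle like the hook's (same size, same frame) but a straight rod and flat blade reaching 157 mm ahead of its origin; lies in the rest's other place. Not needed, not to be moved.
- flux: Bystander: small amber bottle with black cap, 30 mm across, 70 mm high; origin under its centre.
- spool: Bystander: solder spool, 54 mm across, 44 mm high, standing; origin under its centre.
- bracket: Bystander: orange printed bracket, 50 x 30 x 30 mm; origin under its centre.
- jar: Bystander: white lidded jar, 64 mm across, 58 mm high; origin under its centre.
Mind the look-alikes: they are no part of the job. What is shaped like the hook but purple is not meant.

How it is judged:
By the outcome, as a careful person would: the job done as asked, in the order asked, and still so for the second after the job is handed in, with the robot touching nothing.
It also fails if it takes over 51 s, if anything falls off the work surface, if the arm or the gripper's body presses on something with over 40 N, if the wrist force passes 120 N, or if a joint passes its speed limit or range.

## Working session

There is one attempt and no reset: what is moved stays moved. The work goes in short steps, Python scripts to look and compute and a tool call to move; the robot and the scene stay as the last step left them, time stands still between calls to the robot, and variables do not carry over. Pictures are saved under pics/ and viewed, about 8 in all and at most 12, crops included, and the job is handed in when it is done.

Besides the shell and the picture viewer there is one more tool, called after "Request:" by a JSON object that holds its "name" and its "arguments". send_rows: Moves the arm, as the interface text tells. Its arguments: {"type":"object","properties":{"series":{"type":"array","items":{"type":"object","properties":{"rx":{"type":"number"},"ry":{"type":"number"},"rz":{"type":"number"},"tx":{"type":"number"},"ty":{"type":"number"},"tz":{"type":"number"},"grip":{"type":"number"}}}},"newtons":{"type":"number"}},"required":["series"]}

```bash
mkdir -p pics; python3 - <<'E'
from bench import robot
import cv2
s=robot.observe(); print(s, robot.finger_overhang)
for n in("side","top"):
    p=robot.camera_params(n);print(n,p)
    cv2.imwrite(f"pics/{n}0.png",cv2.resize(robot.get_image(n),(800,600),interpolation=cv2.INTER_CUBIC))
E
```

```text
{'t': 0.0, 'joints': array([ 1.14941508e+00,  1.24522703e-01,  1.65168692e+00,  1.72506141e-05,
        1.36751838e+00, -8.26103968e-02]), 'qd': array([-0.00041413, -0.00047545,  0.00068   ,  0.00042525, -0.00055476,
       -0.00090389]), 'effort': array([-1.60458625e-03, -4.23619473e+01, -3.65448260e+01, -1.69885529e-04,
        6.80310011e-03,  1.45752500e-05]), 'tcp_pos': array([0.21579478, 0.6124929 , 0.23803399]), 'eef_rot': array([ 8.16189265e-01,  5.77783647e-01, -9.23648933e-04,  5.35603070e-04]), 'contact_force': array([ 0.07763219, -0.10657526, -0.94153137]), 'torque': array([0.00193546, 0.02190187, 0.00086949]), 'opening': 0.0854230726826633} 0.008
side {'K': array([[398.05605582,   0.        , 251.10132931],
       [  0.        , 398.05605582, 190.43099717],
       [  0.        ,   0.        ,   1.        ]]), 'R': array([[ 0.79615875, -0.60506806,  0.0048863 ],
       [-0.57504809, -0.75912142, -0.30504814],
       [ 0.18828418,  0.24005689, -0.9523244 ]]), 't': array([-0.42224354,  0.27449984,  1.0947735 ])}
top {'K': array([[415.71809238,   0.        , 253.2294293 ],
       [  0.        , 415.71809238, 187.01536606],
       [  0.        ,   0.        ,   1.        ]]), 'R': array([[ 0.01027203, -0.99978414,  0.01805991],
       [-0.99758184, -0.0114876 , -0.06854573],
       [ 0.0687384 , -0.01731214, -0.9974845 ]]), 't': array([-0.05230614,  0.47507016,  1.14033737])}
```

View pics/side0.png

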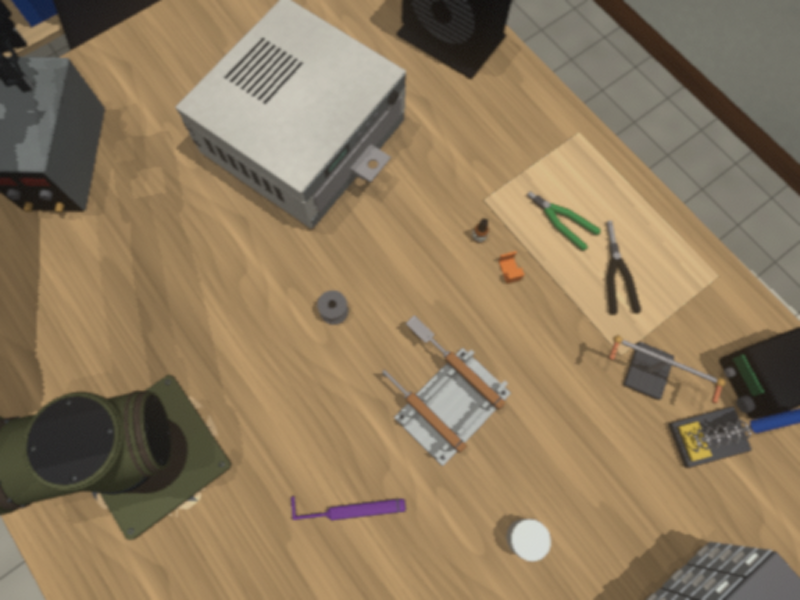

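View pics/top0.png

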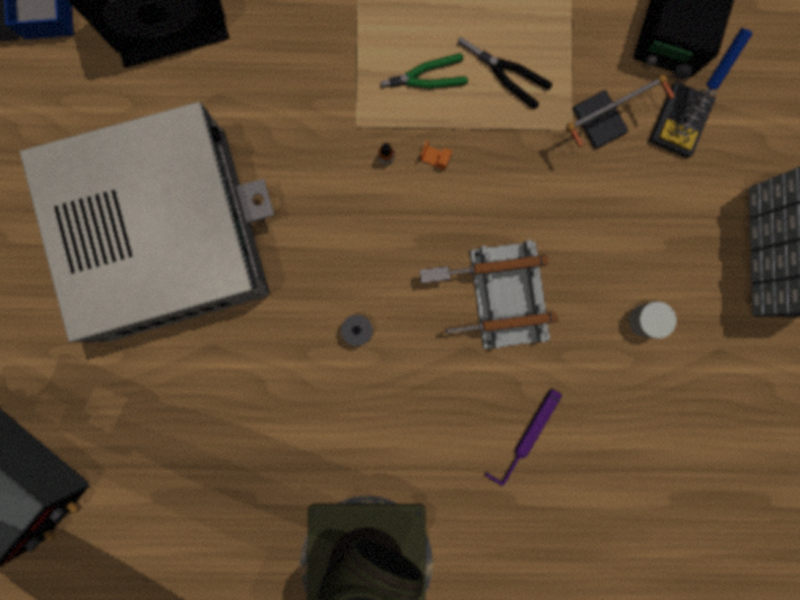

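Both views show the oven at left with its front facing world −y; tab hole is near side (373,165) and top (258,199). The hook lies in the rest's near place (top ~(520,322), tip ~(445,332)), the spatula in the far one. I'll enlarge the relevant parts.

```bash
python3 - <<'E'
from bench import robot
import cv2,numpy as np
S=robot.get_image("side");T=robot.get_image("top")
cv2.imwrite("pics/S.png",S);cv2.imwrite("pics/T.png",T)
def crop(I,x,y,w,h,k): return cv2.resize(I[y:y+h,x:x+w],None,fx=k,fy=k,interpolation=cv2.INTER_CUBIC)
# rest crops: top 260..360 x 150..225 ; side 235..335,195..300
a=crop(T,260,150,100,75,8); b=crop(S,235,200,100,100,6)
cv2.imwrite("pics/c1.png",a)
cv2.imwrite("pics/c2.png",b)
c=np.hstack([crop(T,130,60,50,130,4.6),crop(S,180,50,90,130,4.6)[:598]]) if 0 else None
t=crop(T,130,100,50,50,8); s=crop(S,200,75,50,50,8)
cv2.imwrite("pics/c3.png",np.hstack([t,s]))
E
```

```text
(no output)
```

View pics/c1.png

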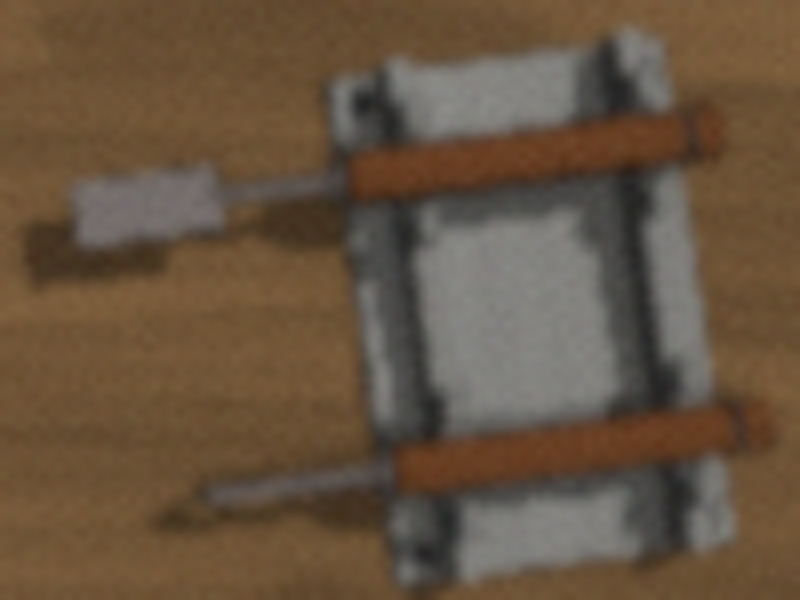

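View pics/c2.png

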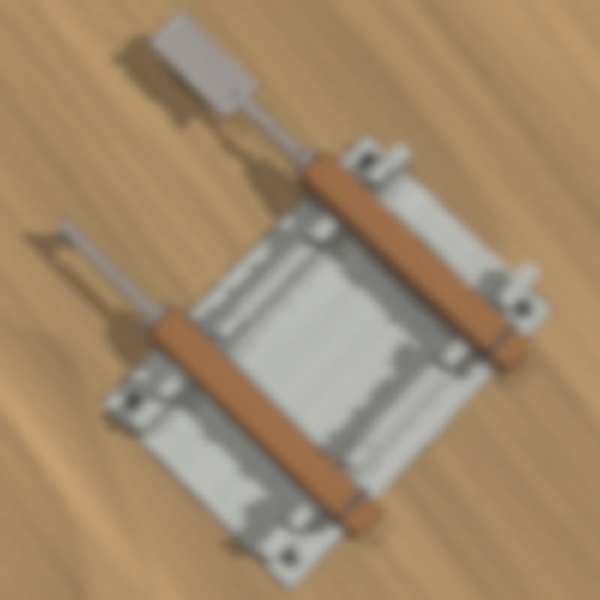

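View pics/c3.png

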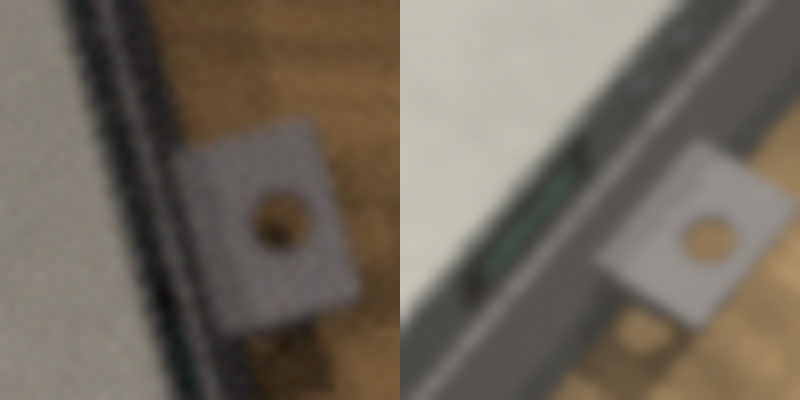

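The crops give the hook handle ends (c1: front (396,473), butt (772,424), rod end (213,494); c2: (168,321), (368,520), (67,230)), and the tab hole and corners (c3).

```bash
cat > h.py <<'E'
import numpy as np
from bench import robot
P={n:robot.camera_params(n) for n in("side","top")}
def un(X,x0,k): return x0+(X+.5)/k-.5
def ray(n,u,v,z):
    p=P[n];d=p["R"].T@np.linalg.solve(p["K"],[u,v,1.]);c=-p["R"].T@p["t"]
    return c+d*(z-c[2])/d[2]
def proj(n,X):
    p=P[n];q=p["K"]@(p["R"]@np.asarray(X,float)+p["t"]);return q[:2]/q[2]
def cr(n,X,Y,x0,y0,k,z): return ray(n,un(X,x0,k),un(Y,y0,k),z)[:2]
E
python3 - <<'E'
from h import *
np.set_printoptions(precision=4,suppress=True)
for nm,pts,c in (("hook top",[(396,473,.062),(772,424,.058),(213,494,.054)],("top",260,150,8)),("hook side",[(168,321,.062),(368,520,.060),(67,230,.054)],("side",235,200,6)),
 ("tab top hole,outfar,outnear,infar,innear",[(282,220,.085),(312,118,.085),(360,295,.085),(180,155,.085),(222,335,.085)],("top",130,100,8)),
 ("tab side",[(309,240,.085),(395,205,.085),(300,328,.085),(305,140,.085),(200,258,.085)],("side",200,75,8)),
 ("rest top corners",[(333,80,.008),(660,35,.008),(400,585,.008),(733,540,.008)],("top",260,150,8))):
    r=[cr(c[0],x,y,c[1],c[2],c[3],z) for x,y,z in pts]
    print(nm);print(np.array(r))
# oven roof corners in 800x600 top pic, z=.168
print("roof top",[ray("top",un(x,0,1.5625),un(y,0,1.5625),.168)[:2].round(4) for x,y in((22,154),(203,103),(250,293),(70,339))])
print("roof side",[ray("side",un(x,0,1.5625),un(y,0,1.5625),.168)[:2].round(4) for x,y in((285,0),(406,75),(308,188),(178,107))])
E
```

```text
hook top
[[ 0.4162 -0.1961]
 [ 0.4341 -0.3234]
 [ 0.4086 -0.1357]]
hook side
[[ 0.4166 -0.2   ]
 [ 0.4333 -0.3212]
 [ 0.4063 -0.1386]]
tab top hole,outfar,outnear,infar,innear
[[0.6266 0.1887]
 [0.6608 0.1797]
 [0.6019 0.1625]
 [0.6478 0.2227]
 [0.588  0.2074]]
tab side
[[0.625  0.1884]
 [0.6592 0.1809]
 [0.6007 0.1612]
 [0.649  0.2231]
 [0.5885 0.2066]]
rest top corners
[[ 0.5555 -0.1819]
 [ 0.573  -0.2978]
 [ 0.3781 -0.2058]
 [ 0.395  -0.3227]]
roof top [array([0.6743, 0.5391]), array([0.7601, 0.2617]), array([0.4618, 0.1805]), array([0.3883, 0.4524])]
roof side [array([0.6757, 0.5329]), array([0.7566, 0.2586]), array([0.4818, 0.1776]), array([0.3883, 0.4511])]
```

```bash
cat >> h.py <<'E'
from scipy.spatial.transform import Rotation as Ro
def plan(wps,p=None,yaw=None):
    """wps: (x,y,z,tool-x yaw deg,nrows) -> rows in tool axes, tool assumed pointing down"""
    s=robot.observe();R=Ro.from_quat(s["eef_rot"]).as_matrix()
    if p is None:p=s["tcp_pos"]
    if yaw is None:yaw=np.degrees(np.arctan2(R[1,0],R[0,0]))
    print("t",s["t"],"tcp",s["tcp_pos"].round(4),"yaw",round(yaw,2),"tool z",R[:,2].round(3),"F",s["contact_force"].round(2),"open",round(s["opening"],4))
    p=np.array(p,float)
    for x,y,z,w,n in wps:
        d=(np.array([x,y,z])-p)/n;dw=(w-yaw)/n
        for _ in range(n):
            c,q=np.cos(np.radians(yaw)),np.sin(np.radians(yaw))
            t=np.array([[c,q,0],[q,-c,0],[0,0,-1]])@d*100
            print(dict(tx=round(t[0],2),ty=round(t[1],2),tz=round(t[2],2),rz=round(-dw,2)));yaw+=dw;p=p+d
        print('--')
E
python3 - <<'E'
from h import *
for nm,u,v,z in(("flux cap",386,150,.07),("bracket",436,155,.03),("spool",356,331,.044),("jar",657,320,.058)): print(nm,ray("top",un(u,0,1.5625),un(v,0,1.5625),z)[:2].round(3))
plan([(.36,.15,.26,39,9),(.425,-.26,.16,8,10)])
E
```

```text
flux cap [ 0.718 -0.027]
bracket [ 0.722 -0.116]
spool [0.406 0.022]
jar [ 0.43  -0.497]
t 0.2 tcp [0.2159 0.6127 0.2385] yaw 70.59 tool z [-0.001 -0.001 -1.   ] F [0.41 0.38 0.56] open 0.0854
{'tx': np.float64(-4.32), 'ty': np.float64(3.22), 'tz': np.float64(-0.24), 'rz': np.float64(3.51)}
{'tx': np.float64(-4.11), 'ty': np.float64(3.48), 'tz': np.float64(-0.24), 'rz': np.float64(3.51)}
{'tx': np.float64(-3.89), 'ty': np.float64(3.72), 'tz': np.float64(-0.24), 'rz': np.float64(3.51)}
{'tx': np.float64(-3.66), 'ty': np.float64(3.95), 'tz': np.float64(-0.24), 'rz': np.float64(3.51)}
{'tx': np.float64(-3.41), 'ty': np.float64(4.17), 'tz': np.float64(-0.24), 'rz': np.float64(3.51)}
{'tx': np.float64(-3.15), 'ty': np.float64(4.37), 'tz': np.float64(-0.24), 'rz': np.float64(3.51)}
{'tx': np.float64(-2.87), 'ty': np.float64(4.56), 'tz': np.float64(-0.24), 'rz': np.float64(3.51)}
{'tx': np.float64(-2.59), 'ty': np.float64(4.72), 'tz': np.float64(-0.24), 'rz': np.float64(3.51)}
{'tx': np.float64(-2.29), 'ty': np.float64(4.87), 'tz': np.float64(-0.24), 'rz': np.float64(3.51)}
--
{'tx': np.flo
[... 245 characters left out ...]
0), 'rz': np.float64(3.1)}
{'tx': np.float64(-1.47), 'ty': np.float64(3.88), 'tz': np.float64(1.0), 'rz': np.float64(3.1)}
{'tx': np.float64(-1.25), 'ty': np.float64(3.96), 'tz': np.float64(1.0), 'rz': np.float64(3.1)}
{'tx': np.float64(-1.04), 'ty': np.float64(4.02), 'tz': np.float64(1.0), 'rz': np.float64(3.1)}
{'tx': np.float64(-0.82), 'ty': np.float64(4.07), 'tz': np.float64(1.0), 'rz': np.float64(3.1)}
{'tx': np.float64(-0.6), 'ty': np.float64(4.11), 'tz': np.float64(1.0), 'rz': np.float64(3.1)}
{'tx': np.float64(-0.38), 'ty': np.float64(4.13), 'tz': np.float64(1.0), 'rz': np.float64(3.1)}
{'tx': np.float64(-0.15), 'ty': np.float64(4.15), 'tz': np.float64(1.0), 'rz': np.float64(3.1)}
--
```

Request:
{"name": "send_rows", "arguments": {"series": [{"tx": -4.3,"ty": 3.2,"tz": -0.2,"rz": 3.5,"grip": 0},{"tx": -4.1,"ty": 3.5,"tz": -0.2,"rz": 3.5,"grip": 0},{"tx": -3.9,"ty": 3.7,"tz": -0.2,"rz": 3.5,"grip": 0},{"tx": -3.7,"ty": 3.9,"tz": -0.2,"rz": 3.5,"grip": 0},{"tx": -3.4,"ty": 4.2,"tz": -0.2,"rz": 3.5,"grip": 0}]}}

```text
invalid input
```

Request:
{"name": "send_rows", "arguments": {"series": [{"tx": -3.1,"ty": 4.4,"tz": -0.2,"rz": 3.5,"grip": 0},{"tx": -2.9,"ty": 4.6,"tz": -0.2,"rz": 3.5,"grip": 0},{"tx": -2.6,"ty": 4.7,"tz": -0.2,"rz": 3.5,"grip": 0},{"tx": -2.3,"ty": 4.9,"tz": -0.2,"rz": 3.5,"grip": 0},{"tx": -2.1,"ty": 3.6,"tz": 1.0,"rz": 3.1,"grip": 0}]}}

```text
invalid input
```

Request:
{"name": "send_rows", "arguments": {"series": [{"tx": -1.9,"ty": 3.7,"tz": 1.0,"rz": 3.1,"grip": 0},{"tx": -1.7,"ty": 3.8,"tz": 1.0,"rz": 3.1,"grip": 0},{"tx": -1.5,"ty": 3.9,"tz": 1.0,"rz": 3.1,"grip": 0},{"tx": -1.3,"ty": 4.0,"tz": 1.0,"rz": 3.1,"grip": 0},{"tx": -1.0,"ty": 4.0,"tz": 1.0,"rz": 3.1,"grip": 0}]}}

```text
invalid input
```

```bash
python3 - <<'E'
from h import *
plan([(.425,-.26,.14,8,5),(.4253,-.26,.042,8,5)])
E
```

```text
t 0.2 tcp [0.2159 0.6127 0.2385] yaw 70.59 tool z [-0.001 -0.001 -1.   ] F [0.41 0.38 0.56] open 0.0854
{'tx': np.float64(-15.07), 'ty': np.float64(9.75), 'tz': np.float64(1.97), 'rz': np.float64(12.52)}
{'tx': np.float64(-12.6), 'ty': np.float64(12.78), 'tz': np.float64(1.97), 'rz': np.float64(12.52)}
{'tx': np.float64(-9.53), 'ty': np.float64(15.21), 'tz': np.float64(1.97), 'rz': np.float64(12.52)}
{'tx': np.float64(-6.01), 'ty': np.float64(16.91), 'tz': np.float64(1.97), 'rz': np.float64(12.52)}
{'tx': np.float64(-2.2), 'ty': np.float64(17.81), 'tz': np.float64(1.97), 'rz': np.float64(12.52)}
--
{'tx': np.float64(0.01), 'ty': np.float64(0.0), 'tz': np.float64(1.96), 'rz': np.float64(-0.0)}
{'tx': np.float64(0.01), 'ty': np.float64(0.0), 'tz': np.float64(1.96), 'rz': np.float64(-0.0)}
{'tx': np.float64(0.01), 'ty': np.float64(0.0), 'tz': np.float64(1.96), 'rz': np.float64(-0.0)}
{'tx': np.float64(0.01), 'ty': np.float64(0.0), 'tz': np.float64(1.96), 'rz': np.float64(-0.0)}
{'tx': np.float64(0.01), 'ty': np.float64(0.0), 'tz': np.float64(1.96), 'rz': np.float64(-0.0)}
--
```

Refused; I'll try with all seven fields present.

Request:
{"name": "send_rows", "arguments": {"series": [{"tx": -4.3,"ty": 3.2,"tz": -0.2,"rx": 0,"ry": 0,"rz": 3.5,"grip": 0},{"tx": -4.1,"ty": 3.5,"tz": -0.2,"rx": 0,"ry": 0,"rz": 3.5,"grip": 0},{"tx": -3.9,"ty": 3.7,"tz": -0.2,"rx": 0,"ry": 0,"rz": 3.5,"grip": 0},{"tx": -3.7,"ty": 3.9,"tz": -0.2,"rx": 0,"ry": 0,"rz": 3.5,"grip": 0},{"tx": -3.4,"ty": 4.2,"tz": -0.2,"rx": 0,"ry": 0,"rz": 3.5,"grip": 0}]}}

```text
t: 0.82
tcp_pos: [0.2958, 0.3543, 0.2492]
eef_rot: [0.895, 0.446, 0.0, 0.0]
contact_force: [0.5, -0.1, -0.3]
opening: 0.0859
```

Request:
{"name": "send_rows", "arguments": {"series": [{"tx": -3.1,"ty": 4.4,"tz": -0.2,"rx": 0,"ry": 0,"rz": 3.5,"grip": 0},{"tx": -2.9,"ty": 4.6,"tz": -0.2,"rx": 0,"ry": 0,"rz": 3.5,"grip": 0},{"tx": -2.6,"ty": 4.7,"tz": -0.2,"rx": 0,"ry": 0,"rz": 3.5,"grip": 0},{"tx": -2.3,"ty": 4.9,"tz": -0.2,"rx": 0,"ry": 0,"rz": 3.5,"grip": 0},{"tx": -2.1,"ty": 3.6,"tz": 1.0,"rx": 0,"ry": 0,"rz": 3.1,"grip": 0}]}}

```text
t: 1.45
tcp_pos: [0.3677, 0.107, 0.2483]
eef_rot: [0.952, 0.308, 0.001, 0.0]
contact_force: [0.2, -0.1, -0.3]
opening: 0.0854
```

Request:
{"name": "send_rows", "arguments": {"series": [{"tx": -1.9,"ty": 3.7,"tz": 1.0,"rx": 0,"ry": 0,"rz": 3.1,"grip": 0},{"tx": -1.7,"ty": 3.8,"tz": 1.0,"rx": 0,"ry": 0,"rz": 3.1,"grip": 0},{"tx": -1.5,"ty": 3.9,"tz": 1.0,"rx": 0,"ry": 0,"rz": 3.1,"grip": 0},{"tx": -1.3,"ty": 4.0,"tz": 1.0,"rx": 0,"ry": 0,"rz": 3.1,"grip": 0},{"tx": -1.0,"ty": 4.0,"tz": 1.0,"rx": 0,"ry": 0,"rz": 3.1,"grip": 0}]}}

```text
t: 2.08
tcp_pos: [0.3991, -0.0984, 0.1971]
eef_rot: [0.984, 0.177, 0.0, 0.0]
contact_force: [-0.4, 0.4, 1.1]
opening: 0.0856
```

```bash
python3 - <<'E'
from h import *
plan([(.4253,-.26,.14,8,5),(.4253,-.26,.042,8,5)])
E
```

```text
t 2.075 tcp [ 0.3991 -0.0984  0.1971] yaw 20.36 tool z [ 0.001 -0.    -1.   ] F [-0.43  0.36  1.14] open 0.0856
{'tx': np.float64(-0.63), 'ty': np.float64(3.21), 'tz': np.float64(1.14), 'rz': np.float64(2.47)}
{'tx': np.float64(-0.49), 'ty': np.float64(3.24), 'tz': np.float64(1.14), 'rz': np.float64(2.47)}
{'tx': np.float64(-0.35), 'ty': np.float64(3.25), 'tz': np.float64(1.14), 'rz': np.float64(2.47)}
{'tx': np.float64(-0.21), 'ty': np.float64(3.27), 'tz': np.float64(1.14), 'rz': np.float64(2.47)}
{'tx': np.float64(-0.07), 'ty': np.float64(3.27), 'tz': np.float64(1.14), 'rz': np.float64(2.47)}
--
{'tx': np.float64(-0.0), 'ty': np.float64(0.0), 'tz': np.float64(1.96), 'rz': np.float64(-0.0)}
{'tx': np.float64(-0.0), 'ty': np.float64(0.0), 'tz': np.float64(1.96), 'rz': np.float64(-0.0)}
{'tx': np.float64(-0.0), 'ty': np.float64(0.0), 'tz': np.float64(1.96), 'rz': np.float64(-0.0)}
{'tx': np.float64(-0.0), 'ty': np.float64(0.0), 'tz': np.float64(1.96), 'rz': np.float64(-0.0)}
{'tx': np.float64(-0.0), 'ty': np.float64(0.0), 'tz': np.float64(1.96), 'rz': np.float64(-0.0)}
--
```

Request:
{"name": "send_rows", "arguments": {"series": [{"tx": -0.7,"ty": 4.0,"tz": 1.4,"rx": 0,"ry": 0,"rz": 3.1,"grip": 0},{"tx": -0.5,"ty": 4.0,"tz": 1.4,"rx": 0,"ry": 0,"rz": 3.1,"grip": 0},{"tx": -0.3,"ty": 4.1,"tz": 1.4,"rx": 0,"ry": 0,"rz": 3.1,"grip": 0},{"tx": -0.2,"ty": 4.1,"tz": 1.5,"rx": 0,"ry": 0,"rz": 3.1,"grip": 0},{"tx": 0,"ty": 0,"tz": 0,"rx": 0,"ry": 0,"rz": 0,"grip": 0}]}}

```text
t: 2.7
tcp_pos: [0.4263, -0.2592, 0.1387]
eef_rot: [0.998, 0.069, -0.001, -0.001]
contact_force: [0.1, 0.4, -0.2]
opening: 0.0855
```

```bash
python3 - <<'E'
from h import *
plan([(.4253,-.26,.042,8,1)])
E
```

```text
t 2.7 tcp [ 0.4263 -0.2592  0.1387] yaw 7.91 tool z [-0.003  0.002 -1.   ] F [ 0.14  0.39 -0.24] open 0.0855
{'tx': np.float64(-0.11), 'ty': np.float64(0.07), 'tz': np.float64(9.67), 'rz': np.float64(-0.09)}
--
```

Request:
{"name": "send_rows", "arguments": {"series": [{"tx": -0.1,"ty": 0.1,"tz": 2.5,"rx": 0,"ry": 0,"rz": 0,"grip": 0},{"tx": 0,"ty": 0,"tz": 3.0,"rx": 0,"ry": 0,"rz": 0,"grip": 0},{"tx": 0,"ty": 0,"tz": 2.6,"rx": 0,"ry": 0,"rz": 0,"grip": 0},{"tx": 0,"ty": 0,"tz": 1.6,"rx": 0,"ry": 0,"rz": 0,"grip": 0},{"tx": 0,"ty": 0,"tz": 0,"rx": 0,"ry": 0,"rz": 0,"grip": 0}]}}

```text
t: 3.32
tcp_pos: [0.4256, -0.2579, 0.0425]
eef_rot: [0.997, 0.071, -0.001, -0.001]
contact_force: [-0.2, -0.6, 0.5]
opening: 0.0854
```

Request:
{"name": "send_rows", "arguments": {"newtons": 60, "series": [{"tx": 0,"ty": 0,"tz": 0,"rx": 0,"ry": 0,"rz": 0,"grip": 0.4},{"tx": 0,"ty": 0,"tz": 0,"rx": 0,"ry": 0,"rz": 0,"grip": 0.7},{"tx": 0,"ty": 0,"tz": 0,"rx": 0,"ry": 0,"rz": 0,"grip": 1},{"tx": 0,"ty": 0,"tz": 0,"rx": 0,"ry": 0,"rz": 0,"grip": 1},{"tx": 0,"ty": 0,"tz": 0,"rx": 0,"ry": 0,"rz": 0,"grip": 1}]}}

```text
t: 3.95
tcp_pos: [0.4267, -0.2592, 0.044]
eef_rot: [0.998, 0.071, 0.0, 0.0]
contact_force: [-0.6, -0.1, 3.2]
opening: 0.017
```

Request:
{"name": "send_rows", "arguments": {"newtons": 110, "series": [{"tx": 0,"ty": 0,"tz": 0,"rx": 0,"ry": 0,"rz": 0,"grip": 1},{"tx": 0,"ty": 0,"tz": -1.5,"rx": 0,"ry": 0,"rz": 0,"grip": 1},{"tx": 0,"ty": 0,"tz": -3.0,"rx": 0,"ry": 0,"rz": 0,"grip": 1},{"tx": 0,"ty": 0,"tz": -4.5,"rx": 0,"ry": 0,"rz": 0,"grip": 1},{"tx": 0,"ty": 0,"tz": -4,"rx": 0,"ry": 0,"rz": 0,"grip": 1}]}}

```text
t: 4.58
tcp_pos: [0.4258, -0.2585, 0.1748]
eef_rot: [0.998, 0.071, -0.0, -0.0]
contact_force: [0.0, -0.8, -0.7]
opening: 0.0166
```

```bash
python3 - <<'E'
from h import *
plan([(.6603,.0683,.17,16,9)])
E
```

```text
t 4.575 tcp [ 0.4258 -0.2585  0.1748] yaw 8.09 tool z [-0.  0. -1.] F [ 0.   -0.84 -0.65] open 0.0166
{'tx': np.float64(3.09), 'ty': np.float64(-3.23), 'tz': np.float64(0.05), 'rz': np.float64(-0.88)}
{'tx': np.float64(3.14), 'ty': np.float64(-3.18), 'tz': np.float64(0.05), 'rz': np.float64(-0.88)}
{'tx': np.float64(3.19), 'ty': np.float64(-3.13), 'tz': np.float64(0.05), 'rz': np.float64(-0.88)}
{'tx': np.float64(3.24), 'ty': np.float64(-3.08), 'tz': np.float64(0.05), 'rz': np.float64(-0.88)}
{'tx': np.float64(3.28), 'ty': np.float64(-3.03), 'tz': np.float64(0.05), 'rz': np.float64(-0.88)}
{'tx': np.float64(3.33), 'ty': np.float64(-2.98), 'tz': np.float64(0.05), 'rz': np.float64(-0.88)}
{'tx': np.float64(3.37), 'ty': np.float64(-2.93), 'tz': np.float64(0.05), 'rz': np.float64(-0.88)}
{'tx': np.float64(3.42), 'ty': np.float64(-2.88), 'tz': np.float64(0.05), 'rz': np.float64(-0.88)}
{'tx': np.float64(3.46), 'ty': np.float64(-2.83), 'tz': np.float64(0.05), 'rz': np.float64(-0.88)}
--
```

Request:
{"name": "send_rows", "arguments": {"series": [{"tx": 3.1,"ty": -3.2,"tz": 0.1,"rx": 0,"ry": 0,"rz": -0.9,"grip": 1},{"tx": 3.1,"ty": -3.2,"tz": 0.1,"rx": 0,"ry": 0,"rz": -0.9,"grip": 1},{"tx": 3.2,"ty": -3.1,"tz": 0,"rx": 0,"ry": 0,"rz": -0.9,"grip": 1},{"tx": 3.2,"ty": -3.1,"tz": 0,"rx": 0,"ry": 0,"rz": -0.9,"grip": 1},{"tx": 3.3,"ty": -3.0,"tz": 0,"rx": 0,"ry": 0,"rz": -0.9,"grip": 1}]}}

```text
t: 5.2
tcp_pos: [0.5563, -0.0763, 0.1714]
eef_rot: [0.994, 0.11, -0.0, -0.0]
contact_force: [-0.0, 0.7, -2.1]
opening: 0.0162
```

Request:
{"name": "send_rows", "arguments": {"series": [{"tx": 3.3,"ty": -3.0,"tz": 0.1,"rx": 0,"ry": 0,"rz": -0.9,"grip": 1},{"tx": 3.4,"ty": -2.9,"tz": 0.1,"rx": 0,"ry": 0,"rz": -0.9,"grip": 1},{"tx": 3.4,"ty": -2.9,"tz": 0.1,"rx": 0,"ry": 0,"rz": -0.9,"grip": 1},{"tx": 2.5,"ty": -2.0,"tz": 0,"rx": 0,"ry": 0,"rz": -0.8,"grip": 1},{"tx": 0,"ty": 0,"tz": 0,"rx": 0,"ry": 0,"rz": 0,"grip": 1}]}}

```text
t: 5.82
tcp_pos: [0.6529, 0.059, 0.1681]
eef_rot: [0.99, 0.141, -0.0, -0.0]
contact_force: [-0.9, 0.1, -1.6]
opening: 0.0163
```

```bash
cat > look.py <<'E'
from h import *
import cv2,sys
T=robot.get_image("top");S=robot.get_image("side")
def crop(I,c,w=25,k=8):
    x,y=int(c[0])-w,int(c[1])-w;return cv2.resize(I[y:y+2*w,x:x+2*w],None,fx=k,fy=k,interpolation=cv2.INTER_CUBIC),(x,y)
p=[float(v) for v in sys.argv[2:5]]
a,oa=crop(T,proj("top",p));b,ob=crop(S,proj("side",p));print(oa,ob)
cv2.imwrite(f"pics/{sys.argv[1]}.png",np.hstack([a,b]))
E
python3 look.py d1 .6258 .1885 .12; python3 -c "
from h import *
plan([(.6603,.0683,.17,16,1)])"
```

```text
(137, 99) (213, 73)
t 5.925 tcp [0.652  0.0572 0.168 ] yaw 16.11 tool z [-0.001 -0.    -1.   ] F [-0.14  0.29 -1.3 ] open 0.0162
{'tx': np.float64(1.11), 'ty': np.float64(-0.84), 'tz': np.float64(-0.2), 'rz': np.float64(0.11)}
--
```

View pics/d1.png

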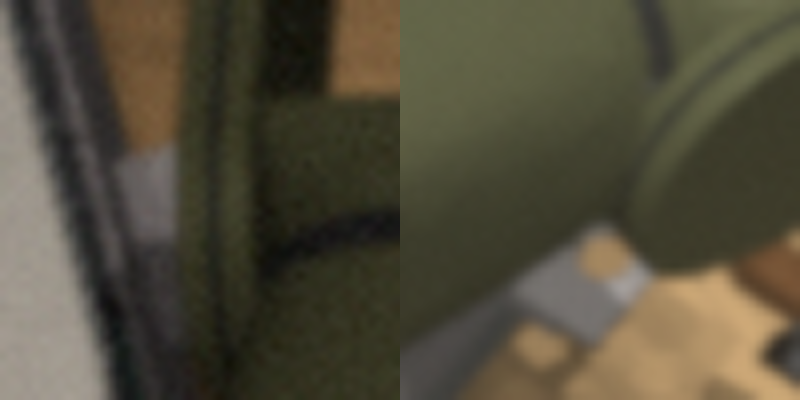

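The side view shows the hole just beside the arm, with a bright piece of the hook near (630,270). The arm hides the top view. I'll move to the planned hover, lower a bit and check again.

Request:
{"name": "send_rows", "arguments": {"series": [{"tx": 0.6,"ty": -0.4,"tz": 1.0,"rx": 0,"ry": 0,"rz": 0,"grip": 1},{"tx": 0.5,"ty": -0.4,"tz": 1.2,"rx": 0,"ry": 0,"rz": 0,"grip": 1},{"tx": 0,"ty": 0,"tz": 1.0,"rx": 0,"ry": 0,"rz": 0,"grip": 1},{"tx": 0,"ty": 0,"tz": 0,"rx": 0,"ry": 0,"rz": 0,"grip": 1},{"tx": 0,"ty": 0,"tz": 0,"rx": 0,"ry": 0,"rz": 0,"grip": 1}]}}

```text
t: 6.55
tcp_pos: [0.661, 0.0678, 0.1363]
eef_rot: [0.99, 0.14, 0.0, 0.0]
contact_force: [-0.3, -0.7, -1.3]
opening: 0.016
```

```bash
python3 look.py d2 .64 .15 .10; python3 -c "
from h import *
plan([(.6603,.0683,.135,16,1)])
s=robot.observe()['tcp_pos']
d=np.array([-.2756,.9613,0])
for nm,q in (('tip',s+.125*d+[0,0,.0085-.036]),('bend',s+.125*d+[0,0,.0085]),('hfront',s+.065*d+[0,0,.0085]),('hole',[.6258,.1885,.085])): print(nm,proj('side',q).round(1),proj('top',q).round(1))
"
```

```text
(153, 95) (225, 83)
t 6.65 tcp [0.6613 0.0679 0.1369] yaw 16.08 tool z [ 0.001 -0.    -1.   ] F [ 0.09  0.09 -0.16] open 0.0162
{'tx': np.float64(-0.08), 'ty': np.float64(-0.07), 'tz': np.float64(0.19), 'rz': np.float64(0.08)}
--
tip [238.5 100. ] [163.2 124.9]
bend [238.2  93.3] [160.4 121.8]
hfront [255.3 104.7] [183.7 115.6]
hole [238.4 104.4] [164.9 127.3]
```

View pics/d2.png

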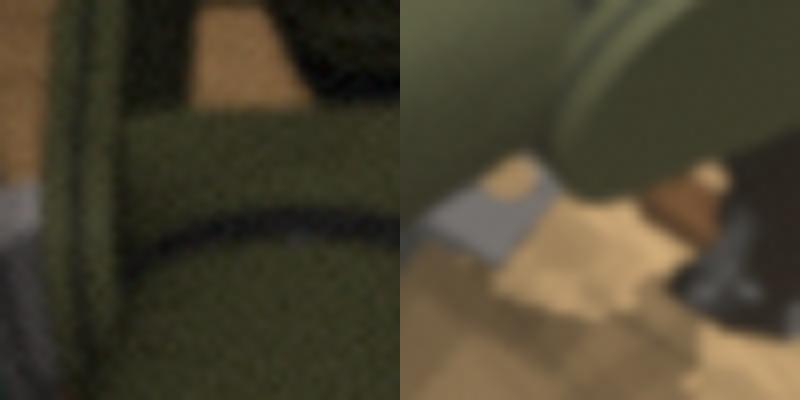

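The tip is hidden by the wrist. The visible handle corner (side ≈255,108 px) matches the prediction, so the geometry holds and I'll lower with force checks.

Request:
{"name": "send_rows", "arguments": {"series": [{"tx": -0.1,"ty": 0,"tz": 0.7,"rx": 0,"ry": 0,"rz": 0,"grip": 1},{"tx": 0,"ty": 0,"tz": 0.8,"rx": 0,"ry": 0,"rz": 0,"grip": 1},{"tx": 0,"ty": 0,"tz": 0.4,"rx": 0,"ry": 0,"rz": 0,"grip": 1},{"tx": 0,"ty": 0,"tz": 0.2,"rx": 0,"ry": 0,"rz": 0,"grip": 1},{"tx": 0,"ty": 0,"tz": 0.2,"rx": 0,"ry": 0,"rz": 0,"grip": 1}]}}

```text
t: 7.28
tcp_pos: [0.6601, 0.0677, 0.1133]
eef_rot: [0.99, 0.14, 0.0, 0.0]
contact_force: [0.4, 0.3, -1.2]
opening: 0.0161
```

Request:
{"name": "send_rows", "arguments": {"series": [{"tx": 0,"ty": 0,"tz": 0.2,"rx": 0,"ry": 0,"rz": 0,"grip": 1},{"tx": 0,"ty": 0,"tz": 0.2,"rx": 0,"ry": 0,"rz": 0,"grip": 1},{"tx": 0,"ty": 0,"tz": 0.1,"rx": 0,"ry": 0,"rz": 0,"grip": 1},{"tx": 0,"ty": 0,"tz": 0,"rx": 0,"ry": 0,"rz": 0,"grip": 1},{"tx": 0,"ty": 0,"tz": 0,"rx": 0,"ry": 0,"rz": 0,"grip": 1}]}}

```text
t: 7.9
tcp_pos: [0.6601, 0.0677, 0.1084]
eef_rot: [0.99, 0.14, 0.0, 0.0]
contact_force: [-0.6, -0.9, -1.1]
opening: 0.0161
```

Request:
{"name": "send_rows", "arguments": {"series": [{"tx": 0,"ty": 0,"tz": 0.2,"rx": 0,"ry": 0,"rz": 0,"grip": 1},{"tx": 0,"ty": 0,"tz": 0.2,"rx": 0,"ry": 0,"rz": 0,"grip": 1},{"tx": 0,"ty": 0,"tz": 0.1,"rx": 0,"ry": 0,"rz": 0,"grip": 1},{"tx": 0,"ty": 0,"tz": 0,"rx": 0,"ry": 0,"rz": 0,"grip": 1},{"tx": 0,"ty": 0,"tz": 0,"rx": 0,"ry": 0,"rz": 0,"grip": 1}]}}

```text
t: 8.52
tcp_pos: [0.66, 0.0677, 0.1034]
eef_rot: [0.99, 0.14, 0.0, 0.0]
contact_force: [1.1, -0.7, -1.1]
opening: 0.0159
```

```bash
python3 -c "
from h import *
import time
for i in range(2): print(robot.observe()['contact_force'],robot.observe()['t'])
"; ls
```

```text
[ 1.12609979 -0.73850175 -1.10584563] 8.525
[ 1.12609979 -0.73850175 -1.10584563] 8.525
h.py
look.py
pics
```

Request:
{"name": "send_rows", "arguments": {"series": [{"tx": 0,"ty": 0,"tz": 0.2,"rx": 0,"ry": 0,"rz": 0,"grip": 1},{"tx": 0,"ty": 0,"tz": 0.2,"rx": 0,"ry": 0,"rz": 0,"grip": 1},{"tx": 0,"ty": 0,"tz": 0.2,"rx": 0,"ry": 0,"rz": 0,"grip": 1},{"tx": 0,"ty": 0,"tz": 0.1,"rx": 0,"ry": 0,"rz": 0,"grip": 1},{"tx": 0,"ty": 0,"tz": 0,"rx": 0,"ry": 0,"rz": 0,"grip": 1}]}}

```text
t: 9.15
tcp_pos: [0.6599, 0.0677, 0.0962]
eef_rot: [0.99, 0.14, -0.0, 0.0]
contact_force: [-0.1, -0.8, -1.2]
opening: 0.0161
```

Request:
{"name": "send_rows", "arguments": {"series": [{"tx": 0,"ty": 0.2,"tz": 0,"rx": 0,"ry": 0,"rz": 0,"grip": 1},{"tx": 0,"ty": 0.2,"tz": 0,"rx": 0,"ry": 0,"rz": 0,"grip": 1},{"tx": 0,"ty": 0.2,"tz": 0,"rx": 0,"ry": 0,"rz": 0,"grip": 1},{"tx": 0,"ty": 0.2,"tz": 0,"rx": 0,"ry": 0,"rz": 0,"grip": 1},{"tx": 0,"ty": 0.2,"tz": 0,"rx": 0,"ry": 0,"rz": 0,"grip": 1}]}}

```text
t: 9.78
tcp_pos: [0.6626, 0.0587, 0.0962]
eef_rot: [0.99, 0.14, -0.0, -0.001]
contact_force: [0.2, 5.2, -1.9]
opening: 0.0161
```

```bash
cat > f.py <<'E'
from h import *
s=robot.observe();o=np.array([.2756,-.9613,0]);p0=np.array([.66,.0677,0])
d=(s["tcp_pos"]-p0)
print("t",s["t"],"out mm",round(d@o*1e3,2),"lat mm",round(d@[.9613,.2756,0]*1e3,2),"z",s["tcp_pos"][2].round(4),"pull",round(-s["contact_force"]@o,2),"F",s["contact_force"].round(2),"M",s["torque"].round(2))
E
python3 f.py
```

```text
t 9.775 out mm 9.36 lat mm 0.02 z 0.0962 pull 4.9 F [ 0.19  5.15 -1.89] M [ 0.78  0.1  -0.08]
```

Hook is engaged: pull 4.9 N, lateral ≈0. The first ~65 mm are certainly free of the stop.

Request:
{"name": "send_rows", "arguments": {"series": [{"tx": 0,"ty": 0.3,"tz": 0,"rx": 0,"ry": 0,"rz": 0,"grip": 1},{"tx": 0,"ty": 0.4,"tz": 0,"rx": 0,"ry": 0,"rz": 0,"grip": 1},{"tx": 0,"ty": 0.5,"tz": 0,"rx": 0,"ry": 0,"rz": 0,"grip": 1},{"tx": 0,"ty": 0.5,"tz": 0,"rx": 0,"ry": 0,"rz": 0,"grip": 1},{"tx": 0,"ty": 0.5,"tz": 0,"rx": 0,"ry": 0,"rz": 0,"grip": 1}]}}

```text
t: 10.4
tcp_pos: [0.6691, 0.0366, 0.0964]
eef_rot: [0.99, 0.14, 0.0, -0.0]
contact_force: [0.2, 4.9, -2.1]
opening: 0.0161
```

Request:
{"name": "send_rows", "arguments": {"series": [{"tx": 0,"ty": 0.5,"tz": 0,"rx": 0,"ry": 0,"rz": 0,"grip": 1},{"tx": 0,"ty": 0.5,"tz": 0,"rx": 0,"ry": 0,"rz": 0,"grip": 1},{"tx": 0,"ty": 0.5,"tz": 0,"rx": 0,"ry": 0,"rz": 0,"grip": 1},{"tx": 0,"ty": 0.4,"tz": 0,"rx": 0,"ry": 0,"rz": 0,"grip": 1},{"tx": 0,"ty": 0.4,"tz": 0,"rx": 0,"ry": 0,"rz": 0,"grip": 1}]}}

```text
t: 11.02
tcp_pos: [0.6754, 0.0146, 0.0964]
eef_rot: [0.99, 0.14, 0.0, 0.0]
contact_force: [0.7, 4.8, -1.6]
opening: 0.0162
```

```bash
python3 f.py
```

```text
t 11.025 out mm 55.28 lat mm 0.21 z 0.0964 pull 4.41 F [ 0.69  4.79 -1.56] M [ 0.8  -0.18 -0.22]
```

Request:
{"name": "send_rows", "arguments": {"series": [{"tx": 0,"ty": 0.4,"tz": 0,"rx": 0,"ry": 0,"rz": 0,"grip": 1},{"tx": 0,"ty": 0.4,"tz": 0,"rx": 0,"ry": 0,"rz": 0,"grip": 1},{"tx": 0,"ty": 0.4,"tz": 0,"rx": 0,"ry": 0,"rz": 0,"grip": 1},{"tx": 0,"ty": 0.3,"tz": 0,"rx": 0,"ry": 0,"rz": 0,"grip": 1},{"tx": 0,"ty": 0.3,"tz": 0,"rx": 0,"ry": 0,"rz": 0,"grip": 1}]}}

```text
t: 11.65
tcp_pos: [0.6804, -0.0026, 0.0964]
eef_rot: [0.99, 0.14, 0.0, -0.0]
contact_force: [1.0, 5.1, -1.9]
opening: 0.0161
```

Request:
{"name": "send_rows", "arguments": {"series": [{"tx": 0,"ty": 0.1,"tz": 0,"rx": 0,"ry": 0,"rz": 0,"grip": 1},{"tx": 0,"ty": 0.1,"tz": 0,"rx": 0,"ry": 0,"rz": 0,"grip": 1},{"tx": 0,"ty": 0.1,"tz": 0,"rx": 0,"ry": 0,"rz": 0,"grip": 1},{"tx": 0,"ty": 0,"tz": 0,"rx": 0,"ry": 0,"rz": 0,"grip": 1},{"tx": 0,"ty": 0,"tz": 0,"rx": 0,"ry": 0,"rz": 0,"grip": 1}]}}

```text
t: 12.28
tcp_pos: [0.6811, -0.0054, 0.0964]
eef_rot: [0.99, 0.14, 0.0, 0.0]
contact_force: [0.4, 3.1, -1.0]
opening: 0.016
```

```bash
python3 f.py
```

```text
t 12.275 out mm 76.1 lat mm 0.13 z 0.0964 pull 2.91 F [ 0.38  3.14 -0.96] M [ 0.65 -0.21 -0.18]
```

Request:
{"name": "send_rows", "arguments": {"series": [{"tx": 0,"ty": 0.05,"tz": 0,"rx": 0,"ry": 0,"rz": 0,"grip": 1},{"tx": 0,"ty": 0.05,"tz": 0,"rx": 0,"ry": 0,"rz": 0,"grip": 1},{"tx": 0,"ty": 0.05,"tz": 0,"rx": 0,"ry": 0,"rz": 0,"grip": 1},{"tx": 0,"ty": 0.05,"tz": 0,"rx": 0,"ry": 0,"rz": 0,"grip": 1},{"tx": 0,"ty": 0.05,"tz": 0,"rx": 0,"ry": 0,"rz": 0,"grip": 1}]}}

```text
t: 12.9
tcp_pos: [0.6818, -0.0077, 0.0963]
eef_rot: [0.99, 0.14, 0.0, -0.0]
contact_force: [1.2, 4.3, -1.9]
opening: 0.0161
```

Request:
{"name": "send_rows", "arguments": {"series": [{"tx": 0,"ty": 0.05,"tz": 0,"rx": 0,"ry": 0,"rz": 0,"grip": 1},{"tx": 0,"ty": 0.05,"tz": 0,"rx": 0,"ry": 0,"rz": 0,"grip": 1},{"tx": 0,"ty": 0.05,"tz": 0,"rx": 0,"ry": 0,"rz": 0,"grip": 1},{"tx": 0,"ty": 0.05,"tz": 0,"rx": 0,"ry": 0,"rz": 0,"grip": 1},{"tx": 0,"ty": 0.05,"tz": 0,"rx": 0,"ry": 0,"rz": 0,"grip": 1}]}}

```text
t: 13.52
tcp_pos: [0.6825, -0.0101, 0.0963]
eef_rot: [0.99, 0.14, 0.0, -0.0]
contact_force: [1.5, 5.7, -1.8]
opening: 0.0161
```

Request:
{"name": "send_rows", "arguments": {"series": [{"tx": 0,"ty": 0.05,"tz": 0,"rx": 0,"ry": 0,"rz": 0,"grip": 1},{"tx": 0,"ty": 0.05,"tz": 0,"rx": 0,"ry": 0,"rz": 0,"grip": 1},{"tx": 0,"ty": 0.05,"tz": 0,"rx": 0,"ry": 0,"rz": 0,"grip": 1},{"tx": 0,"ty": 0.05,"tz": 0,"rx": 0,"ry": 0,"rz": 0,"grip": 1},{"tx": 0,"ty": 0.05,"tz": 0,"rx": 0,"ry": 0,"rz": 0,"grip": 1}]}}

```text
t: 14.15
tcp_pos: [0.6832, -0.0125, 0.0963]
eef_rot: [0.99, 0.14, 0.0, -0.0]
contact_force: [0.8, 5.0, -1.1]
opening: 0.0161
```

Request:
{"name": "send_rows", "arguments": {"series": [{"tx": 0,"ty": 0.05,"tz": 0,"rx": 0,"ry": 0,"rz": 0,"grip": 1},{"tx": 0,"ty": 0.05,"tz": 0,"rx": 0,"ry": 0,"rz": 0,"grip": 1},{"tx": 0,"ty": 0.05,"tz": 0,"rx": 0,"ry": 0,"rz": 0,"grip": 1},{"tx": 0,"ty": 0.05,"tz": 0,"rx": 0,"ry": 0,"rz": 0,"grip": 1},{"tx": 0,"ty": 0.05,"tz": 0,"rx": 0,"ry": 0,"rz": 0,"grip": 1}]}}

```text
t: 14.78
tcp_pos: [0.6839, -0.015, 0.0964]
eef_rot: [0.99, 0.14, 0.0, 0.0]
contact_force: [1.2, 4.9, -1.2]
opening: 0.016
```

Request:
{"name": "send_rows", "arguments": {"series": [{"tx": 0,"ty": 0.05,"tz": 0,"rx": 0,"ry": 0,"rz": 0,"grip": 1},{"tx": 0,"ty": 0.05,"tz": 0,"rx": 0,"ry": 0,"rz": 0,"grip": 1},{"tx": 0,"ty": 0.05,"tz": 0,"rx": 0,"ry": 0,"rz": 0,"grip": 1},{"tx": 0,"ty": 0.05,"tz": 0,"rx": 0,"ry": 0,"rz": 0,"grip": 1},{"tx": 0,"ty": 0.05,"tz": 0,"rx": 0,"ry": 0,"rz": 0,"grip": 1}]}}

```text
t: 15.4
tcp_pos: [0.6846, -0.0173, 0.0964]
eef_rot: [0.99, 0.14, 0.0, 0.0]
contact_force: [0.9, 4.4, -1.2]
opening: 0.0161
```

Request:
{"name": "send_rows", "arguments": {"series": [{"tx": 0,"ty": 0.05,"tz": 0,"rx": 0,"ry": 0,"rz": 0,"grip": 1},{"tx": 0,"ty": 0.05,"tz": 0,"rx": 0,"ry": 0,"rz": 0,"grip": 1},{"tx": 0,"ty": 0.05,"tz": 0,"rx": 0,"ry": 0,"rz": 0,"grip": 1},{"tx": 0,"ty": 0.05,"tz": 0,"rx": 0,"ry": 0,"rz": 0,"grip": 1},{"tx": 0,"ty": 0.05,"tz": 0,"rx": 0,"ry": 0,"rz": 0,"grip": 1}]}}

```text
t: 16.02
tcp_pos: [0.6852, -0.0198, 0.0963]
eef_rot: [0.99, 0.14, 0.0, 0.0]
contact_force: [2.3, 4.5, -1.5]
opening: 0.0161
```

Request:
{"name": "send_rows", "arguments": {"series": [{"tx": 0,"ty": 0.05,"tz": 0,"rx": 0,"ry": 0,"rz": 0,"grip": 1},{"tx": 0,"ty": 0.05,"tz": 0,"rx": 0,"ry": 0,"rz": 0,"grip": 1},{"tx": 0,"ty": 0.05,"tz": 0,"rx": 0,"ry": 0,"rz": 0,"grip": 1},{"tx": 0,"ty": 0.05,"tz": 0,"rx": 0,"ry": 0,"rz": 0,"grip": 1},{"tx": 0,"ty": 0.05,"tz": 0,"rx": 0,"ry": 0,"rz": 0,"grip": 1}]}}

```text
t: 16.65
tcp_pos: [0.6859, -0.0222, 0.0963]
eef_rot: [0.99, 0.14, -0.0, 0.0]
contact_force: [1.2, 5.0, -1.9]
opening: 0.0165
```

Request:
{"name": "send_rows", "arguments": {"series": [{"tx": 0,"ty": 0.05,"tz": 0,"rx": 0,"ry": 0,"rz": 0,"grip": 1},{"tx": 0,"ty": 0.05,"tz": 0,"rx": 0,"ry": 0,"rz": 0,"grip": 1},{"tx": 0,"ty": 0.05,"tz": 0,"rx": 0,"ry": 0,"rz": 0,"grip": 1},{"tx": 0,"ty": 0.05,"tz": 0,"rx": 0,"ry": 0,"rz": 0,"grip": 1},{"tx": 0,"ty": 0.05,"tz": 0,"rx": 0,"ry": 0,"rz": 0,"grip": 1}]}}

```text
t: 17.27
tcp_pos: [0.6866, -0.0246, 0.0963]
eef_rot: [0.99, 0.14, 0.0, 0.0]
contact_force: [1.3, 4.5, -2.9]
opening: 0.0163
```

Request:
{"name": "send_rows", "arguments": {"series": [{"tx": 0,"ty": 0.05,"tz": 0,"rx": 0,"ry": 0,"rz": 0,"grip": 1},{"tx": 0,"ty": 0.05,"tz": 0,"rx": 0,"ry": 0,"rz": 0,"grip": 1},{"tx": 0,"ty": 0.05,"tz": 0,"rx": 0,"ry": 0,"rz": 0,"grip": 1},{"tx": 0,"ty": 0.05,"tz": 0,"rx": 0,"ry": 0,"rz": 0,"grip": 1},{"tx": 0,"ty": 0.05,"tz": 0,"rx": 0,"ry": 0,"rz": 0,"grip": 1}]}}

```text
t: 17.9
tcp_pos: [0.6873, -0.0269, 0.0964]
eef_rot: [0.99, 0.14, 0.0, -0.0]
contact_force: [1.3, 4.4, -0.7]
opening: 0.0162
```

Request:
{"name": "send_rows", "arguments": {"series": [{"tx": 0,"ty": 0.05,"tz": 0,"rx": 0,"ry": 0,"rz": 0,"grip": 1},{"tx": 0,"ty": 0.05,"tz": 0,"rx": 0,"ry": 0,"rz": 0,"grip": 1},{"tx": 0,"ty": 0.05,"tz": 0,"rx": 0,"ry": 0,"rz": 0,"grip": 1},{"tx": 0,"ty": 0.05,"tz": 0,"rx": 0,"ry": 0,"rz": 0,"grip": 1},{"tx": 0,"ty": 0.05,"tz": 0,"rx": 0,"ry": 0,"rz": 0,"grip": 1}]}}

```text
t: 18.52
tcp_pos: [0.688, -0.0294, 0.0963]
eef_rot: [0.99, 0.14, 0.0, -0.0]
contact_force: [2.4, 4.5, -1.0]
opening: 0.0161
```

Request:
{"name": "send_rows", "arguments": {"series": [{"tx": 0,"ty": 0.05,"tz": 0,"rx": 0,"ry": 0,"rz": 0,"grip": 1},{"tx": 0,"ty": 0.05,"tz": 0,"rx": 0,"ry": 0,"rz": 0,"grip": 1},{"tx": 0,"ty": 0.05,"tz": 0,"rx": 0,"ry": 0,"rz": 0,"grip": 1},{"tx": 0,"ty": 0.05,"tz": 0,"rx": 0,"ry": 0,"rz": 0,"grip": 1},{"tx": 0,"ty": 0.05,"tz": 0,"rx": 0,"ry": 0,"rz": 0,"grip": 1}]}}

```text
t: 19.15
tcp_pos: [0.6887, -0.0318, 0.0963]
eef_rot: [0.99, 0.14, 0.0, -0.0]
contact_force: [2.3, 5.4, -0.6]
opening: 0.016
```

Request:
{"name": "send_rows", "arguments": {"series": [{"tx": 0,"ty": 0.05,"tz": 0,"rx": 0,"ry": 0,"rz": 0,"grip": 1},{"tx": 0,"ty": 0.05,"tz": 0,"rx": 0,"ry": 0,"rz": 0,"grip": 1},{"tx": 0,"ty": 0.05,"tz": 0,"rx": 0,"ry": 0,"rz": 0,"grip": 1},{"tx": 0,"ty": 0.05,"tz": 0,"rx": 0,"ry": 0,"rz": 0,"grip": 1},{"tx": 0,"ty": 0.05,"tz": 0,"rx": 0,"ry": 0,"rz": 0,"grip": 1}]}}

```text
t: 19.77
tcp_pos: [0.6894, -0.0342, 0.0963]
eef_rot: [0.99, 0.14, 0.0, 0.0]
contact_force: [2.1, 4.4, -1.3]
opening: 0.0164
```

Lateral force has grown to about 3 N: the true slide direction is ~1.5° off my estimate. I'll recentre the hook sideways while drawing.

Request:
{"name": "send_rows", "arguments": {"series": [{"tx": 0.08,"ty": 0.05,"tz": 0,"rx": 0,"ry": 0,"rz": 0,"grip": 1},{"tx": 0.08,"ty": 0.05,"tz": 0,"rx": 0,"ry": 0,"rz": 0,"grip": 1},{"tx": 0.08,"ty": 0.05,"tz": 0,"rx": 0,"ry": 0,"rz": 0,"grip": 1},{"tx": 0.08,"ty": 0.05,"tz": 0,"rx": 0,"ry": 0,"rz": 0,"grip": 1},{"tx": 0.08,"ty": 0.05,"tz": 0,"rx": 0,"ry": 0,"rz": 0,"grip": 1}]}}

```text
t: 20.4
tcp_pos: [0.6933, -0.0356, 0.0958]
eef_rot: [0.99, 0.14, -0.001, 0.0]
contact_force: [-3.6, 2.9, -0.9]
opening: 0.0162
```

Request:
{"name": "send_rows", "arguments": {"series": [{"tx": 0,"ty": 0.05,"tz": 0,"rx": 0,"ry": 0,"rz": 0,"grip": 1},{"tx": 0,"ty": 0.05,"tz": 0,"rx": 0,"ry": 0,"rz": 0,"grip": 1},{"tx": 0,"ty": 0.05,"tz": 0,"rx": 0,"ry": 0,"rz": 0,"grip": 1},{"tx": 0,"ty": 0.05,"tz": 0,"rx": 0,"ry": 0,"rz": 0,"grip": 1},{"tx": 0,"ty": 0.05,"tz": 0,"rx": 0,"ry": 0,"rz": 0,"grip": 1}]}}

```text
t: 21.02
tcp_pos: [0.6945, -0.0379, 0.0962]
eef_rot: [0.99, 0.14, -0.0, 0.0]
contact_force: [-3.4, 3.6, -1.4]
opening: 0.0161
```

Request:
{"name": "send_rows", "arguments": {"series": [{"tx": -0.02,"ty": 0.05,"tz": 0,"rx": 0,"ry": 0,"rz": 0,"grip": 1},{"tx": -0.02,"ty": 0.05,"tz": 0,"rx": 0,"ry": 0,"rz": 0,"grip": 1},{"tx": 0,"ty": 0.05,"tz": 0,"rx": 0,"ry": 0,"rz": 0,"grip": 1},{"tx": 0,"ty": 0.05,"tz": 0,"rx": 0,"ry": 0,"rz": 0,"grip": 1},{"tx": 0,"ty": 0.05,"tz": 0,"rx": 0,"ry": 0,"rz": 0,"grip": 1}]}}

```text
t: 21.65
tcp_pos: [0.695, -0.0404, 0.0964]
eef_rot: [0.99, 0.14, 0.0, -0.0]
contact_force: [-2.5, 3.3, -1.5]
opening: 0.0158
```

Request:
{"name": "send_rows", "arguments": {"series": [{"tx": 0,"ty": 0.05,"tz": 0,"rx": 0,"ry": 0,"rz": 0,"grip": 1},{"tx": 0,"ty": 0.05,"tz": 0,"rx": 0,"ry": 0,"rz": 0,"grip": 1},{"tx": 0,"ty": 0.05,"tz": 0,"rx": 0,"ry": 0,"rz": 0,"grip": 1},{"tx": 0,"ty": 0.05,"tz": 0,"rx": 0,"ry": 0,"rz": 0,"grip": 1},{"tx": 0,"ty": 0.05,"tz": 0,"rx": 0,"ry": 0,"rz": 0,"grip": 1}]}}

```text
t: 22.28
tcp_pos: [0.6957, -0.0428, 0.0964]
eef_rot: [0.99, 0.14, 0.0, 0.0]
contact_force: [-1.5, 3.5, -2.8]
opening: 0.016
```

Request:
{"name": "send_rows", "arguments": {"series": [{"tx": 0,"ty": 0.05,"tz": 0,"rx": 0,"ry": 0,"rz": 0,"grip": 1},{"tx": 0,"ty": 0.05,"tz": 0,"rx": 0,"ry": 0,"rz": 0,"grip": 1},{"tx": 0,"ty": 0.05,"tz": 0,"rx": 0,"ry": 0,"rz": 0,"grip": 1},{"tx": 0,"ty": 0.05,"tz": 0,"rx": 0,"ry": 0,"rz": 0,"grip": 1},{"tx": 0,"ty": 0.05,"tz": 0,"rx": 0,"ry": 0,"rz": 0,"grip": 1}]}}

```text
t: 22.9
tcp_pos: [0.6962, -0.0448, 0.0962]
eef_rot: [0.99, 0.14, -0.0, -0.0]
contact_force: [-1.7, 4.9, -2.1]
opening: 0.0162
```

Request:
{"name": "send_rows", "arguments": {"series": [{"tx": 0,"ty": 0.05,"tz": 0,"rx": 0,"ry": 0,"rz": 0,"grip": 1},{"tx": 0,"ty": 0.05,"tz": 0,"rx": 0,"ry": 0,"rz": 0,"grip": 1},{"tx": 0,"ty": 0.05,"tz": 0,"rx": 0,"ry": 0,"rz": 0,"grip": 1},{"tx": 0,"ty": 0,"tz": 0,"rx": 0,"ry": 0,"rz": 0,"grip": 1},{"tx": 0,"ty": 0,"tz": 0,"rx": 0,"ry": 0,"rz": 0,"grip": 1}]}}

```text
t: 23.52
tcp_pos: [0.6963, -0.0454, 0.096]
eef_rot: [0.99, 0.14, -0.0, -0.001]
contact_force: [-1.7, 6.9, -2.7]
opening: 0.0164
```

The tool stalls while the pull rises (7.1 N), so this is the stop. Pulling on gently.

Request:
{"name": "send_rows", "arguments": {"series": [{"tx": 0,"ty": 0.05,"tz": 0,"rx": 0,"ry": 0,"rz": 0,"grip": 1},{"tx": 0,"ty": 0.05,"tz": 0,"rx": 0,"ry": 0,"rz": 0,"grip": 1},{"tx": 0,"ty": 0.05,"tz": 0,"rx": 0,"ry": 0,"rz": 0,"grip": 1},{"tx": 0,"ty": 0,"tz": 0,"rx": 0,"ry": 0,"rz": 0,"grip": 1},{"tx": 0,"ty": 0,"tz": 0,"rx": 0,"ry": 0,"rz": 0,"grip": 1}]}}

```text
t: 24.15
tcp_pos: [0.6965, -0.046, 0.0957]
eef_rot: [0.99, 0.14, -0.001, -0.002]
contact_force: [-2.5, 9.9, -3.7]
opening: 0.0159
```

Request:
{"name": "send_rows", "arguments": {"series": [{"tx": 0,"ty": 0.04,"tz": 0,"rx": 0,"ry": 0,"rz": 0,"grip": 1},{"tx": 0,"ty": 0.03,"tz": 0,"rx": 0,"ry": 0,"rz": 0,"grip": 1},{"tx": 0,"ty": 0,"tz": 0,"rx": 0,"ry": 0,"rz": 0,"grip": 1},{"tx": 0,"ty": 0,"tz": 0,"rx": 0,"ry": 0,"rz": 0,"grip": 1},{"tx": 0,"ty": 0,"tz": 0,"rx": 0,"ry": 0,"rz": 0,"grip": 1}]}}

```text
t: 24.78
tcp_pos: [0.6965, -0.0462, 0.0956]
eef_rot: [0.99, 0.14, -0.001, -0.002]
contact_force: [-2.4, 10.6, -1.9]
opening: 0.0159
```

Request:
{"name": "send_rows", "arguments": {"series": [{"tx": 0,"ty": -0.2,"tz": 0,"rx": 0,"ry": 0,"rz": 0,"grip": 1},{"tx": 0,"ty": -0.2,"tz": 0,"rx": 0,"ry": 0,"rz": 0,"grip": 1},{"tx": 0,"ty": -0.2,"tz": 0,"rx": 0,"ry": 0,"rz": 0,"grip": 1},{"tx": 0,"ty": -0.2,"tz": 0,"rx": 0,"ry": 0,"rz": 0,"grip": 1},{"tx": 0,"ty": 0,"tz": 0,"rx": 0,"ry": 0,"rz": 0,"grip": 1}]}}

```text
t: 25.4
tcp_pos: [0.6954, -0.0414, 0.0968]
eef_rot: [0.99, 0.14, 0.0, 0.0]
contact_force: [0.1, 0.3, -1.7]
opening: 0.0163
```

```bash
python3 f.py; python3 look.py e1 .65 .10 .09
```

```text
t 25.4 out mm 114.64 lat mm 4.01 z 0.0968 pull 0.29 F [ 0.06  0.32 -1.7 ] M [ 0.    0.01 -0.03]
(173, 93) (238, 95)
```

View pics/e1.png

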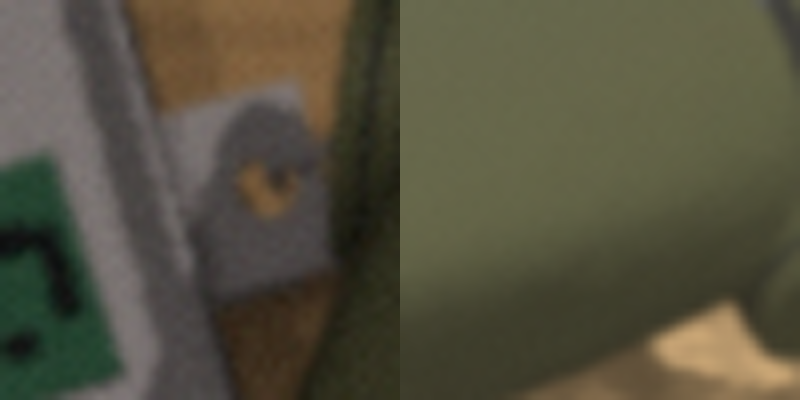

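Top view: the hook stands free in the hole (~(275,175)) with zero force; the board is on the tray. Lifting out.

Request:
{"name": "send_rows", "arguments": {"series": [{"tx": -0.1,"ty": -0.1,"tz": 0,"rx": 0,"ry": 0,"rz": 0,"grip": 1},{"tx": 0,"ty": 0,"tz": -0.5,"rx": 0,"ry": 0,"rz": 0,"grip": 1},{"tx": 0,"ty": 0,"tz": -1.0,"rx": 0,"ry": 0,"rz": 0,"grip": 1},{"tx": 0,"ty": 0,"tz": -2.5,"rx": 0,"ry": 0,"rz": 0,"grip": 1},{"tx": 0,"ty": 0,"tz": -3.5,"rx": 0,"ry": 0,"rz": 0,"grip": 1}]}}

```text
t: 26.12
tcp_pos: [0.6933, -0.0403, 0.1716]
eef_rot: [0.99, 0.14, -0.001, -0.0]
contact_force: [-0.2, 0.2, -0.6]
opening: 0.016
```

```bash
python3 -c "
from h import *
plan([(.4258,-.2588,.17,8,7)])"
```

```text
t 26.125 tcp [ 0.6933 -0.0403  0.1716] yaw 16.09 tool z [-0.002  0.    -1.   ] F [-0.21  0.21 -0.64] open 0.016
{'tx': np.float64(-4.54), 'ty': np.float64(1.94), 'tz': np.float64(0.02), 'rz': np.float64(1.16)}
{'tx': np.float64(-4.5), 'ty': np.float64(2.03), 'tz': np.float64(0.02), 'rz': np.float64(1.16)}
{'tx': np.float64(-4.45), 'ty': np.float64(2.12), 'tz': np.float64(0.02), 'rz': np.float64(1.16)}
{'tx': np.float64(-4.41), 'ty': np.float64(2.21), 'tz': np.float64(0.02), 'rz': np.float64(1.16)}
{'tx': np.float64(-4.37), 'ty': np.float64(2.3), 'tz': np.float64(0.02), 'rz': np.float64(1.16)}
{'tx': np.float64(-4.32), 'ty': np.float64(2.39), 'tz': np.float64(0.02), 'rz': np.float64(1.16)}
{'tx': np.float64(-4.27), 'ty': np.float64(2.47), 'tz': np.float64(0.02), 'rz': np.float64(1.16)}
--
```

Request:
{"name": "send_rows", "arguments": {"series": [{"tx": -4.5,"ty": 1.9,"tz": 0,"rx": 0,"ry": 0,"rz": 1.2,"grip": 1},{"tx": -4.5,"ty": 2.0,"tz": 0,"rx": 0,"ry": 0,"rz": 1.2,"grip": 1},{"tx": -4.5,"ty": 2.1,"tz": 0,"rx": 0,"ry": 0,"rz": 1.2,"grip": 1},{"tx": -4.4,"ty": 2.2,"tz": 0,"rx": 0,"ry": 0,"rz": 1.2,"grip": 1},{"tx": -4.4,"ty": 2.3,"tz": 0,"rx": 0,"ry": 0,"rz": 1.2,"grip": 1}]}}

```text
t: 26.75
tcp_pos: [0.501, -0.1962, 0.1726]
eef_rot: [0.996, 0.088, 0.001, 0.001]
contact_force: [0.6, -0.7, -1.2]
opening: 0.016
```

Request:
{"name": "send_rows", "arguments": {"series": [{"tx": -4.3,"ty": 2.4,"tz": 0,"rx": 0,"ry": 0,"rz": 1.1,"grip": 1},{"tx": -3.0,"ty": 1.7,"tz": 0,"rx": 0,"ry": 0,"rz": 1.0,"grip": 1},{"tx": -1.2,"ty": 0.7,"tz": 0,"rx": 0,"ry": 0,"rz": 0,"grip": 1},{"tx": 0,"ty": 0,"tz": 0,"rx": 0,"ry": 0,"rz": 0,"grip": 1},{"tx": 0,"ty": 0,"tz": 0,"rx": 0,"ry": 0,"rz": 0,"grip": 1}]}}

```text
t: 27.38
tcp_pos: [0.4268, -0.256, 0.1716]
eef_rot: [0.998, 0.07, 0.0, -0.0]
contact_force: [-0.1, -0.5, -1.6]
opening: 0.0161
```

```bash
python3 -c "
from h import *
plan([(.4258,-.2588,.09,8.1,1),(.4258,-.2588,.043,8.1,1)])"
```

```text
t 27.375 tcp [ 0.4268 -0.256   0.1716] yaw 8.04 tool z [ 0.001  0.    -1.   ] F [-0.08 -0.54 -1.62] open 0.0161
{'tx': np.float64(-0.13), 'ty': np.float64(0.27), 'tz': np.float64(8.16), 'rz': np.float64(-0.06)}
--
{'tx': np.float64(0.0), 'ty': np.float64(0.0), 'tz': np.float64(4.7), 'rz': np.float64(-0.0)}
--
```

Request:
{"name": "send_rows", "arguments": {"series": [{"tx": -0.1,"ty": 0.3,"tz": 2.0,"rx": 0,"ry": 0,"rz": 0,"grip": 1},{"tx": 0,"ty": 0,"tz": 3.0,"rx": 0,"ry": 0,"rz": 0,"grip": 1},{"tx": 0,"ty": 0,"tz": 2.5,"rx": 0,"ry": 0,"rz": 0,"grip": 1},{"tx": 0,"ty": 0,"tz": 0.5,"rx": 0,"ry": 0,"rz": 0,"grip": 1},{"tx": 0,"ty": 0,"tz": 0,"rx": 0,"ry": 0,"rz": 0,"grip": 1}]}}

```text
t: 28.0
tcp_pos: [0.426, -0.2592, 0.0916]
eef_rot: [0.998, 0.07, 0.0, -0.0]
contact_force: [0.2, 0.4, -1.3]
opening: 0.016
```

```bash
python3 look.py g1 .42 -.19 .09; python3 -c "
from h import *
plan([(.4258,-.2588,.043,8.1,1)])
s=robot.observe()['tcp_pos'];d=np.array([-.1392,.9903,0])
for nm,l in(('bend',.125),('hfront',.065)): print(nm,proj('side',s+l*d+[0,0,.0085]),proj('top',s+l*d+[0,0,.0085]))"
```

```text
(283, 182) (236, 222)
t 28.1 tcp [ 0.4264 -0.2599  0.0927] yaw 8.03 tool z [ 0.002 -0.001 -1.   ] F [ 0.15  0.16 -1.24] open 0.0162
{'tx': np.float64(-0.05), 'ty': np.float64(-0.12), 'tz': np.float64(4.97), 'rz': np.float64(-0.07)}
--
bend [245.85372269 233.08926695] [288.12345832 210.97574424]
hfront [262.25198637 249.1894295 ] [311.15286958 207.97211514]
```

View pics/g1.png

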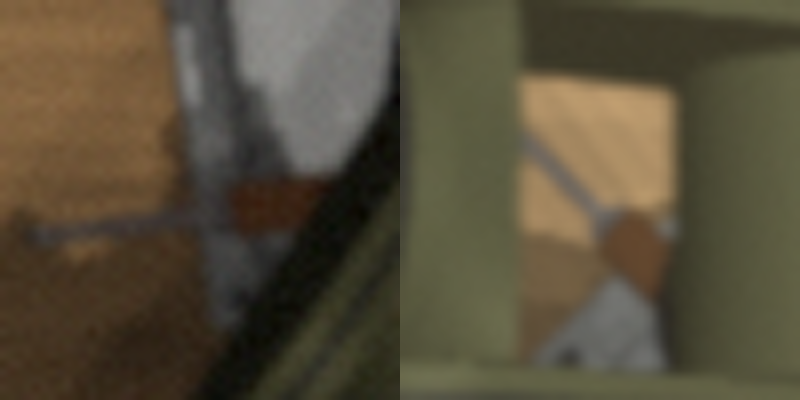

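Top view: handle front at px (312,208) and bend at (287,212), within a pixel of prediction; the hook hasn't slipped. Lowering it into the notches.

Request:
{"name": "send_rows", "arguments": {"series": [{"tx": 0,"ty": 0,"tz": 1.5,"rx": 0,"ry": 0,"rz": 0,"grip": 1},{"tx": 0,"ty": 0,"tz": 1.5,"rx": 0,"ry": 0,"rz": 0,"grip": 1},{"tx": 0,"ty": 0,"tz": 1.0,"rx": 0,"ry": 0,"rz": 0,"grip": 1},{"tx": 0,"ty": 0,"tz": 0.4,"rx": 0,"ry": 0,"rz": 0,"grip": 1},{"tx": 0,"ty": 0,"tz": 0,"rx": 0,"ry": 0,"rz": 0,"grip": 1}]}}

```text
t: 28.72
tcp_pos: [0.4252, -0.2594, 0.0469]
eef_rot: [0.998, 0.07, -0.0, -0.0]
contact_force: [-0.2, -0.4, -1.1]
opening: 0.016
```

Request:
{"name": "send_rows", "arguments": {"series": [{"tx": 0,"ty": 0,"tz": 0.1,"rx": 0,"ry": 0,"rz": 0,"grip": 1},{"tx": 0,"ty": 0,"tz": 0.1,"rx": 0,"ry": 0,"rz": 0,"grip": 1},{"tx": 0,"ty": 0,"tz": 0.1,"rx": 0,"ry": 0,"rz": 0,"grip": 1},{"tx": 0,"ty": 0,"tz": 0.1,"rx": 0,"ry": 0,"rz": 0,"grip": 1},{"tx": 0,"ty": 0,"tz": 0,"rx": 0,"ry": 0,"rz": 0,"grip": 1}]}}

```text
t: 29.35
tcp_pos: [0.4255, -0.2596, 0.0442]
eef_rot: [0.998, 0.07, -0.0, -0.0]
contact_force: [-2.7, 2.1, 4.7]
opening: 0.016
```

Contact with the notch bottoms. Release and rise.

Request:
{"name": "send_rows", "arguments": {"newtons": 20, "series": [{"tx": 0,"ty": 0,"tz": 0,"rx": 0,"ry": 0,"rz": 0,"grip": 0.7},{"tx": 0,"ty": 0,"tz": 0,"rx": 0,"ry": 0,"rz": 0,"grip": 0.5},{"tx": 0,"ty": 0,"tz": 0,"rx": 0,"ry": 0,"rz": 0,"grip": 0.2},{"tx": 0,"ty": 0,"tz": 0,"rx": 0,"ry": 0,"rz": 0,"grip": 0},{"tx": 0,"ty": 0,"tz": 0,"rx": 0,"ry": 0,"rz": 0,"grip": 0}]}}

```text
t: 29.98
tcp_pos: [0.4254, -0.2595, 0.0433]
eef_rot: [0.998, 0.07, 0.0, -0.0]
contact_force: [0.2, 0.4, -0.1]
opening: 0.0857
```

Request:
{"name": "send_rows", "arguments": {"series": [{"tx": 0,"ty": 0,"tz": -1.5,"rx": 0,"ry": 0,"rz": 0,"grip": 0},{"tx": 0,"ty": 0,"tz": -3,"rx": 0,"ry": 0,"rz": 0,"grip": 0},{"tx": 0,"ty": 0,"tz": -5,"rx": 0,"ry": 0,"rz": 0,"grip": 0},{"tx": 0,"ty": 0,"tz": -5,"rx": 0,"ry": 0,"rz": 0,"grip": 0},{"tx": 0,"ty": 0,"tz": -5,"rx": 0,"ry": 0,"rz": 0,"grip": 0}]}}

```text
t: 30.6
tcp_pos: [0.4253, -0.2594, 0.2413]
eef_rot: [0.998, 0.07, 0.001, 0.001]
contact_force: [0.4, 0.1, -0.1]
opening: 0.0857
```

Request:
{"name": "send_rows", "arguments": {"series": [{"tx": -0.5,"ty": 5,"tz": 0,"rx": 0,"ry": 0,"rz": 0,"grip": 0},{"tx": -0.5,"ty": 5,"tz": 0,"rx": 0,"ry": 0,"rz": 0,"grip": 0},{"tx": -0.5,"ty": 5,"tz": 0,"rx": 0,"ry": 0,"rz": 0,"grip": 0},{"tx": -0.5,"ty": 5,"tz": 0,"rx": 0,"ry": 0,"rz": 0,"grip": 0},{"tx": 0,"ty": 3,"tz": 0,"rx": 0,"ry": 0,"rz": 0,"grip": 0}]}}

```text
t: 31.22
tcp_pos: [0.4371, -0.4924, 0.2395]
eef_rot: [0.998, 0.069, 0.0, 0.001]
contact_force: [-0.3, -0.4, 0.0]
opening: 0.0852
```

```bash
python3 - <<'E'
from h import *
import cv2
print(robot.observe()["t"],robot.observe()["qd"].round(3))
T=robot.get_image("top")
cv2.imwrite("pics/T2.png",T);cv2.imwrite("pics/z1.png",cv2.resize(T[50:260,90:370],None,fx=2.8,fy=2.8,interpolation=cv2.INTER_CUBIC))
E
```

```text
31.225 [-0.17   0.416 -0.452  0.008  0.043 -0.177]
```

View pics/z1.png

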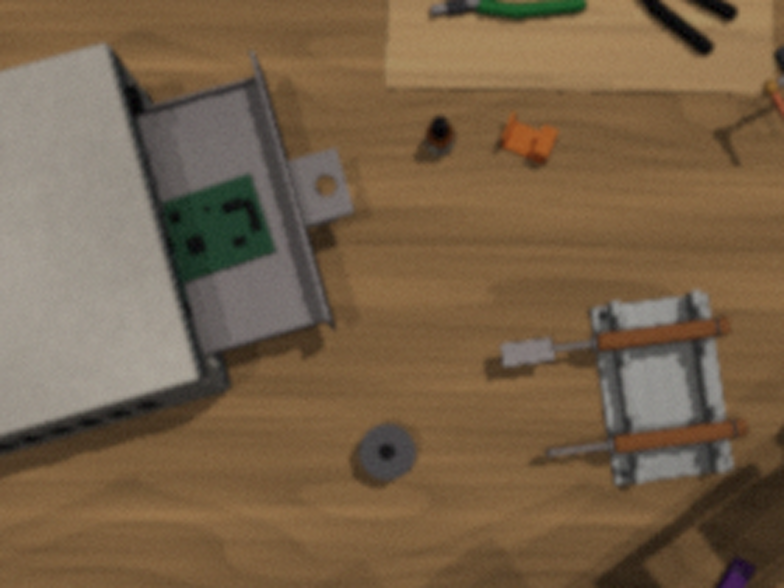

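Tray is out with the board flat on it, hook lies in its own place, and the other items look unchanged. Settle, do one numeric check and hand in.

Request:
{"name": "send_rows", "arguments": {"series": [{"tx": 0,"ty": 0,"tz": 0,"rx": 0,"ry": 0,"rz": 0,"grip": 0},{"tx": 0,"ty": 0,"tz": 0,"rx": 0,"ry": 0,"rz": 0,"grip": 0},{"tx": 0,"ty": 0,"tz": 0,"rx": 0,"ry": 0,"rz": 0,"grip": 0},{"tx": 0,"ty": 0,"tz": 0,"rx": 0,"ry": 0,"rz": 0,"grip": 0},{"tx": 0,"ty": 0,"tz": 0,"rx": 0,"ry": 0,"rz": 0,"grip": 0}]}}

```text
t: 31.9
tcp_pos: [0.4376, -0.4897, 0.2385]
eef_rot: [0.998, 0.07, 0.0, 0.0]
contact_force: [-0.4, 0.9, -0.4]
opening: 0.0859
```

```bash
python3 - <<'E'
from h import *
import cv2
print("hole",ray("top",un(326,90,2.8),un(185,50,2.8),.085).round(4),"expected ~ .660 .081")
a=cv2.imread("pics/T.png")[150:225,260:330].astype(int);b=cv2.imread("pics/T2.png")[150:225,260:330].astype(int)
print("rest area mean diff",abs(a-b).mean())
print(robot.close_job())
E
```

```text
hole [0.6584 0.0806 0.085 ] expected ~ .660 .081
rest area mean diff 9.710031746031746
the job is handed in; nothing more can be done
None
```

The tray is drawn out against its stop, the board is still flat on it, and the hook is back in its own place on the rest. I handed the job in at about 32 s.

- **Draw:** the tray slid at about 5 N of pull, at no more than about 40 mm/s. At roughly 111 mm drawn from its starting position the tool stalled and the pull rose. I took it to about 10.9 N, then slackened and lifted the hook straight out of the hole.
- **Correction on the way:** my estimate of the slide direction was about 1.5° off, so the sideways force on the hook grew to about 3 N. I recentred the hook sideways before reaching the stop.
- **Final checks:** the last top picture shows the board flat on the tray, the hook in its notches, and the spatula, bottle, spool and bracket looking unchanged. The tab hole measured (0.658, 0.081), against about (0.660, 0.081) expected if the tray stayed at its stop. The wrist force is about zero with the gripper open and clear of everything.
- **Not confirmed:** the wrist hid the hook's tip as it went into the hole, so I lowered it by geometry and force readings. A brightness comparison of the rest area before and after gave a mean difference of 9.7 grey levels. I think this is image noise and shading but did not look into it further. The jar was outside the last picture.

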